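# Show a sprayed sample ball to the inspection lamp

## Task

Take the one ball out of the crate of sprayed sample pieces and set it, without dropping it, into the round pocket of the aluminium sample tray standing on the bench. Then lift the tray by its bow handle and carry it level, with the ball loose in its pocket, to the inspection lamp, and finish while still holding it there: tray level and still, the ball straight in front of the middle of the light panel and about 10 cm from it. Leave the other sample pieces in the crate and the paint tin, mixing cup and roll of masking tape where they stand.

Things in the scene. Friction and masses are not known exactly. Their poses are not given: they have to be found in the camera images.
- ball: Gloss black solid plastic ball, 40 mm in diameter, about 40 g, the only ball in the crate; it rolls freely when pushed. Origin: its centre (20 mm above the crate floor at the start). Between it and its nearest neighbours or a crate wall there is at least 25 mm on every side at the start.
- crate: Grey open plastic crate, fixed to the bench, outside 215 mm (its x) by 305 mm (its y), 55 mm high, walls 5 mm, floor 5 mm thick. Origin: centre of its underside. The ball and five other pieces lie in it, in six places 90 mm apart (two along its x, three along its y), each piece in any of the places.
- tray: Loose sheet-aluminium sample tray, 250 mm (its x) by 130 mm (its y), 0.35 kg or somewhat more or less, floor 3 mm thick, lips 11.5 mm high all round. Origin: centre of its underside. A bow handle spans it across the middle along its y: two straps at y = -53 and +53 mm rise to a straight black hand grip. The round ball pocket is on the +x half, a paper card in a frame on the -x half. It balances about under the handle.
- handle (a point): Centre of the tray's hand grip, 85 mm above the tray's underside: a bar 14 mm thick (tray x), 20 mm tall (z 75 to 95 mm), 104 mm clear between the straps (tray y). Take it from above with the fingers closing along tray x. Axes as the tray's.
- pocket (a point): Centre of the floor of the ball pocket, 80 mm along tray +x from the tray's middle and 3 mm above its underside: a raised aluminium ring 5 mm high, 40 mm inside and 52 mm outside diameter, so the ball lies loose on the tray floor (its centre 20 mm above this point), can roll about 7 mm to any side, and rolls over the ring if the tray tips far. Axes as the tray's; the handle's grip is 73 mm away along -x, so hold the ball with the fingers closing along tray y.
- lamp: Bench inspection lamp, fixed: round foot 110 mm across, short post, and a flat rectangular light panel 170 mm wide (its y), 90 mm tall and 26 mm deep, its centre 200 mm above the bench, shining along the lamp's own -x (roughly to the robot). Origin: centre of the underside of the foot.
- lamp_panel (a point): Centre of the lit face of the lamp's panel, 200 mm above the bench. Axes as the lamp's: the light shines along -x.
- show_point (a point): Point in the air 100 mm straight in front of the centre of the lit face, 200 mm above the bench: where the ball's centre is to be held. Axes as the lamp's.
- speed_shape: Gloss black sample piece like a small smooth car body, 66 x 34 mm, 25 mm high, in the crate. Origin: centre of its underside.
- sleeve: Gloss black short tube standing on end, 42 mm outside and 30 mm inside diameter, 34 mm high, in the crate. Origin: centre of its underside.
- filler_cap: Gloss black round cap, 48 mm in diameter and 10 mm high with a 9 mm wide rib across it up to 19 mm, in the crate. Origin: centre of its underside.
- bent_coupon: Gloss black L-bent metal strip, foot 48 x 36 x 4 mm, upright leg 26 mm high at its -x end, in the crate. Origin: centre of its underside.
- mirror_foot: Gloss black block 44 x 30 x 12 mm with a 16 mm round stub up to 32 mm, in the crate. Origin: centre of its underside.
- paint_tin: Round bare-metal paint tin, 112 mm in diameter, 132 mm high, standing loose at the left or right of the work. Origin: centre of its underside.
- mixing_cup: White plastic cup, 80 mm across the mouth, 95 mm high, with a wooden stirrer leaning in it up to 155 mm, loose, to the left of the lamp as the robot sees it. Origin: centre of its underside.
- tape_roll: Roll of masking tape lying flat, 104 mm in diameter, 36 mm high, loose, at the left or right of the work. Origin: centre of its underside.

How it is judged:
By the outcome, as a careful person would: the job done as asked, in the order asked, and still so for the second after the job is handed in, while the arm keeps its last pose, push and grip.
It also fails if it takes over 61 s, if anything falls off the work surface, if the arm or the gripper's body presses on something with over 40 N, if the wrist force passes 120 N, or if a joint passes its speed limit or range.

## Robot

A 6-joint arm with a two-finger parallel gripper is mounted at the origin on the work surface. World frame = base frame: x ahead of the robot, y to its left, z up, the work surface at z = 0. Lengths are in m, angles in rad, forces in N, time in s.
With the tool pointing down it reaches from about 0.35 to 0.875 m from the base axis. Payload 4.2 kg.
Tool frame: the origin (TCP) lies midway between the tips of the shut fingers; the grasp point (between the pads) lies r.tcp_to_grasp behind it (r.tcp_to_grasp is the distance from the TCP to the grasp point, in m); x points along the fingers, z is the direction in which the jaws open and shut, and the axes are right-handed (so a half turn about x gives the same grasp; the last joint's range is limited). The gripper opens to 85 mm and grips with 20 to 120 N. Pads are 22 mm wide; open, the fingers measure 114 mm over their backs; the gripper's body (76 mm by 85 mm) begins 54 mm behind the grasp point. The pads swing forward as they close: fully open they stand 13 mm farther back than shut.
Start: joints at [-1.014, 0.385, 0.008, 0, -1.194, -0.259], TCP at [0.183, -0.597, 0.231] pointing down, gripper open.
Joint ranges: [-3.14, 3.14], [-1.21, 2.06], [-1.07, 1.41], [-3.16, 2.05], [-2.99, -0.16], [-3.1, 3.1]. Speed limits (rad/s): [2.79, 2.79, 3.14, 3.14, 3.14, 3.14].

## Interface

Orientations are given as a unit quaternion [x, y, z, w].
In Python, from workcell import r, viewer, workorder gives the robot as it stands.
- The arm moves only by the tool play_rows, never from a script. Its argument "moves" is a list of rows, each a list of 3 entries, a list of its own where there are three numbers: the shift along the tool's x, y, z in mm, then the turn about the tool's x in degrees, then the opening in per cent of the stroke, from 0 (shut) to 100 (fully open). In form: [[[dx, dy, dz], roll, gripper], ...]. A call has 1 to 12 rows; each row shifts and turns the commanded pose from where the row before left it, along the tool's axes as they then stand; what a row does not reach is not made up. A row lasts 1/8 s, in which the tool goes at most 62.5 mm and 10.7 degrees, less where a joint would pass 70% of its speed; a pose out of reach is approached as far as the arm can. A call with a gripper value outside its range is refused whole. The fingers move at their own pace and stop on an object; "newtons" is the grip in N (left out, the last holds). Time passes only in rows, so rows that do not move let the fingers close. It gives the time, the measured TCP pose, the force and the opening at its end, in the units of the state.
- r.get_obs(): the state, without advancing time (a new reading comes with each control period).
- viewer.get_image(name): name is "scene" or "side" or "wrist"; returns (picture, depth): 384x512x3 uint8, blue, green, red; 384x512 float32, m along the optical axis (not along the pixel's ray), 0 where there is no reading.
- viewer.get_calibration(name): a dict with "fx", "fy", "cx", "cy" (pixels), "extrinsics" (4x4, takes a point from camera to world coordinates). Camera axes: x right, y down, z forward; pixel columns grow to the right and rows downward; lengths in m; the calibration is good to about 2 mm. The wrist camera is an equidistant fisheye: a pixel r from the principal point sees the ray r / f radians off the axis. A picture is of the moment at which its call begins: read the wrist's pose just before it. get_calibration takes no time and is no camera call; for the wrist camera it gives the pose at the moment of the call.
- workorder.job_done(): hands the job in, once; it reports no verdict.
The state is a dict: "time_s": time; "joint_positions": joint angles; "joint_velocities": joint speeds; "effort": joint torques, N m; "eef_pos": TCP position; "tcp_rot": TCP orientation; "wrist_force": force on the tool from outside, world axes, zero at the start; "torque": the same for the moment, N m; "grip_width": finger opening in m.
Only numpy, scipy, OpenCV 4.12 (cv2) and the standard library are available. Lean on these libraries where they do the work, as an engineer would, in place of code of your own. Each camera call takes 0.05 s, during which the arm holds its last target.

## Working session

There is one attempt and no reset: what is moved stays moved. The work goes in short steps, Python scripts to look and compute and a tool call to move; the robot and the scene stay as the last step left them, time stands still between calls to the robot, and variables do not carry over. Pictures are saved under pics/ and viewed, and the job is handed in when it is done.

Besides the shell and the picture viewer there is one more tool, called after "Call:" as a command line: name --argument value ..., lists and objects as JSON in quotes. play_rows: Moves the arm, as the interface text tells. Its arguments: {"type":"object","properties":{"moves":{"type":"array","items":{"type":"array"}},"newtons":{"type":"number"}},"required":["moves"]}

```bash
ls; mkdir -p pics
cat > h.py <<'E'
import numpy as np, cv2
from workcell import r, viewer, workorder
def snap(n,f):
    c=viewer.get_calibration(n); im,d=viewer.get_image(n); cv2.imwrite('pics/'+f+'.png',im); np.savez('pics/'+f+'.npz',im=im,d=d,fx=c['fx'],fy=c['fy'],cx=c['cx'],cy=c['cy'],E=np.array(c['extrinsics']))
    return im,d,c
def cloud(d,c):
    v,u=np.mgrid[:d.shape[0],:d.shape[1]]
    P=np.stack([(u-c['cx'])/c['fx']*d,(v-c['cy'])/c['fy']*d,d],-1)
    E=np.array(c['extrinsics']); return P@E[:3,:3].T+E[:3,3]
E
python3 - <<'E'
from h import *
for n in ['scene','side','wrist']:
    im,d,c=snap(n,n+'0'); print(n,c,(d>0).mean())
print(r.get_obs(), r.tcp_to_grasp)
E
```

```text
pics
scene {'fx': 483.277608598117, 'fy': 483.277608598117, 'cx': 254.91805618555696, 'cy': 187.0569080183941, 'extrinsics': array([[ 0.86943459,  0.41106973, -0.27405322,  0.99946942],
       [ 0.4940327 , -0.72776067,  0.4757059 , -0.66275138],
       [-0.00389686, -0.54898642, -0.83582219,  1.31295796],
       [ 0.        ,  0.        ,  0.        ,  1.        ]])} 0.9957275390625
side {'fx': 365.51569182119846, 'fy': 365.51569182119846, 'cx': 256.97086376069296, 'cy': 195.8423893956754, 'extrinsics': array([[-0.9896362 , -0.06821476,  0.12636037,  0.45438676],
       [-0.14352816,  0.4972033 , -0.85568017,  1.09579112],
       [-0.00445678, -0.86494834, -0.50184112,  0.78460487],
       [ 0.        ,  0.        ,  0.        ,  1.        ]])} 0.9961090087890625
wrist {'fx': 297.3186396354542, 'fy': 297.3186396354542, 'cx': 255.30091210363955, 'cy': 196.13248342239098, 'extrinsics': array([[-0.29341258,  0.91945209,  0.26175734,  0.11670994],
       [ 0.95598486,  0.28179325,  0.081765  , -0.6184893 ],
       [ 0.00141755,  0.27422694, -0.96166396,  0.3729548 ],
       [ 0.        ,  0.        ,  0.        ,  1.        ]])} 0.991455078125
{'time_s': 0.15, 'joint_positions': array([-1.01437395e+00,  3.85369501e-01,  6.94561066e-03, -3.18434578e-04,
       -1.19394790e+00, -2.58591932e-01]), 'joint_velocities': array([-0.00101027, -0.00016349,  0.00305786,  0.00122057,  0.00109493,
        0.00034632]), 'effort': array([-1.33344554e-03, -3.92677295e+01,  1.88580519e+01,  4.18870166e+00,
       -3.45212786e-03, -1.32826337e-06]), 'eef_pos': array([ 0.183287  , -0.59708233,  0.23048642]), 'tcp_rot': array([-0.56814507,  0.42001404,  0.56910327,  0.42061961]), 'wrist_force': array([ 0.29430752,  0.9681322 , -0.26378792]), 'torque': array([ 0.04148358, -0.03929597, -0.02488881]), 'grip_width': 0.08511832051604137} 0.0187
```

View pics/scene0.png

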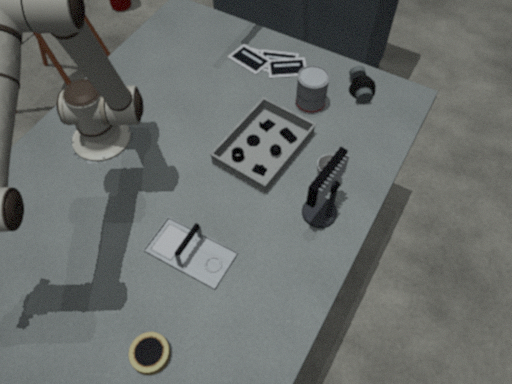

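View pics/side0.png

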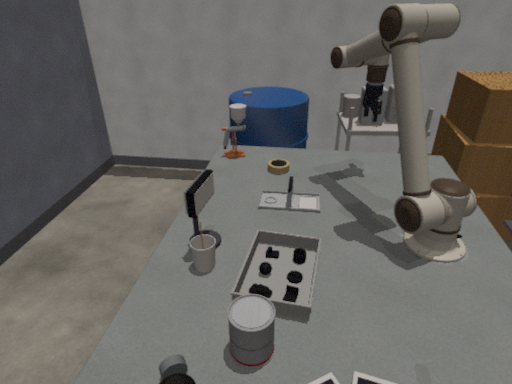

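View pics/wrist0.png

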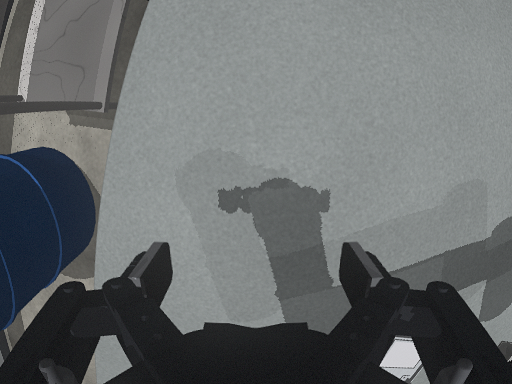

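Scene: crate around (263,142), tray (190,252), lamp (325,195), tin (312,90), cup (328,165), tape (150,352). I'll enlarge the crops to identify the ball.

Run:
```python
import cv2,numpy as np
a=np.load('pics/scene0.npz')['im'][95:195,205:345]; b=np.load('pics/side0.npz')['im'][230:320,230:330]
a=cv2.resize(a,None,fx=4,fy=4,interpolation=3);b=cv2.resize(b,None,fx=4,fy=4,interpolation=3)
o=np.zeros((400,800,3),np.uint8);o[:,:400]=cv2.resize(a,(400,286))[0:1].repeat(400,0)*0
o=np.zeros((600,800,3),np.uint8);o[:400,:560]=a;o[:,:][:0]
cv2.imwrite('pics/c1.png',cv2.convertScaleAbs(a,alpha=1.6,beta=10));cv2.imwrite('pics/c2.png',cv2.convertScaleAbs(b,alpha=1.6,beta=10))
from h import cloud
for n in ['scene0','side0']:
    z=np.load('pics/'+n+'.npz'); P=cloud(z['d'],dict(cx=z['cx'],cy=z['cy'],fx=z['fx'],fy=z['fy'],extrinsics=z['E']))
    np.save('pics/%s_P.npy'%n,P)
    # table plane check
    m=(abs(P[...,2])<.02)&(P[...,0]>.2)&(P[...,0]<.9)&(abs(P[...,1])<.5); print(n,np.median(P[...,2][m]))
    # heightmap raster 1.5mm->px
    
P=np.load('pics/scene0_P.npy'); im=np.load('pics/scene0.npz')['im']
dark=(im.max(-1)<70)
for (v,u) in [(125,267),(134,288),(141,253),(150,275),(155,238),(169,260)]:
    print((u,v),P[v,u].round(3))
for (u,v,n) in [(263,90,'?'),]: pass
```

```text
scene0 -0.0004567444903920137
side0 0.0008148900805520776
(267, 125) [0.479 0.329 0.008]
(288, 134) [0.569 0.315 0.026]
(253, 141) [0.476 0.235 0.017]
(275, 150) [0.566 0.226 0.035]
(238, 155) [0.456 0.167 0.004]
(260, 169) [0.558 0.137 0.029]
```

View pics/c1.png

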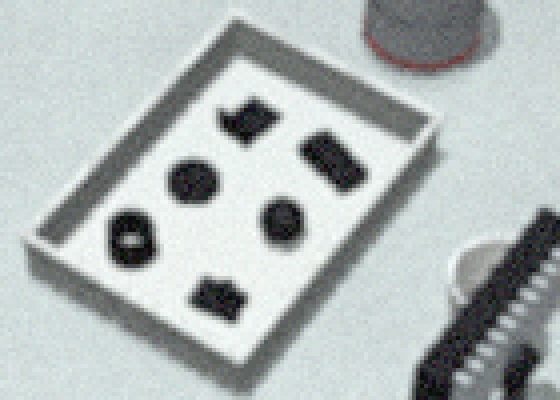

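View pics/c2.png

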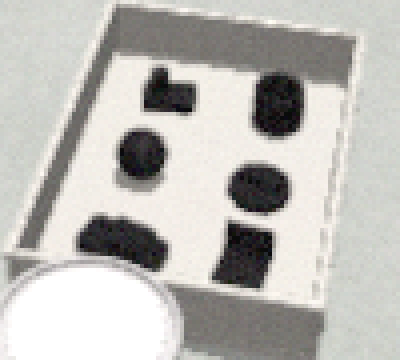

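The ball is at scene pixel (275,150), side pixel (265,268): round, with a highlight and shadow under it. The sleeve is at (238,155) and the flat round one at (253,141) is the cap. Next, the positions.

Run:
```python
from h import *
from scipy.spatial.transform import Rotation as R
Z={n:np.load('pics/'+n+'0.npz') for n in ['scene','side']}
PP={n:np.load('pics/%s0_P.npy'%n) for n in Z}
def ray(n,u,v,z):
    c=Z[n];E=c['E'];d=E[:3,:3]@np.array([(u-c['cx'])/c['fx'],(v-c['cy'])/c['fy'],1]);o=E[:3,3];return o+d*(z-o[2])/d[2]
for n,(u,v) in {'scene':(275,150),'side':(265,268)}.items():
    m=(Z[n]['im'].max(-1)<75).astype(np.uint8);k,l,s,c=cv2.connectedComponentsWithStats(m);i=l[v,u];print(n,s[i],c[i],ray(n,*c[i],0.025).round(4))
allP=np.concatenate([PP[n].reshape(-1,3) for n in PP]); tag=np.concatenate([np.full(PP[n].shape[0]*PP[n].shape[1],i) for i,n in enumerate(PP)])
col=np.concatenate([Z[n]['im'].reshape(-1,3) for n in Z])
np.savez('pics/all.npz',P=allP,t=tag,c=col)
# height map overhead with color
for i,n in enumerate(Z):
    g=np.zeros((600,480,3),np.uint8);P=allP[tag==i];C=col[tag==i]
    u=((0.55-P[:,1])/0.002).astype(int);v=((1.0-P[:,0])/0.002).astype(int)
    ok=(u>=0)&(u<480)&(v>=0)&(v<600)&(P[:,2]<.5)
    o=np.argsort(P[ok][:,2]);g[v[ok][o],u[ok][o]]=C[ok][o];cv2.imwrite('pics/top_%s.png'%n,cv2.dilate(g,np.ones((2,2))))
# seeds
for nm,(u,v) in dict(grip=(188,240),pocket=(214,265),card=(171,243),panel=(325,178),tin=(312,75),cup=(326,160),tape=(150,352),foot=(322,215)).items(): print(nm,PP['scene'][v,u].round(3))
o=r.get_obs();print(R.from_quat(o['tcp_rot']).as_matrix().round(4))
```

```text
scene [270 145  11  12 102] [275.25490196 150.24509804] [0.5636 0.2324 0.025 ]
side [259 262  13  14 128] [265.0078125 268.65625  ] [0.5569 0.2398 0.025 ]
grip [ 0.524 -0.217  0.094]
pocket [ 0.6   -0.213  0.001]
card [ 0.449 -0.217  0.002]
panel [0.797 0.065 0.241]
tin [0.555 0.51  0.13 ]
cup [0.738 0.248 0.068]
tape [ 0.598 -0.513  0.039]
foot [0.805 0.091 0.01 ]
[[-6.000e-04 -9.560e-01 -2.933e-01]
 [ 1.500e-03 -2.933e-01  9.560e-01]
 [-1.000e+00  1.000e-04  1.600e-03]]
```

```bash
python3 -c "
import cv2,numpy as np
cv2.imwrite('pics/top2.png',np.hstack([cv2.imread('pics/top_scene.png')[:,:400],cv2.imread('pics/top_side.png')[:,:400]]))"
```

```text
(no output)
```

View pics/top2.png

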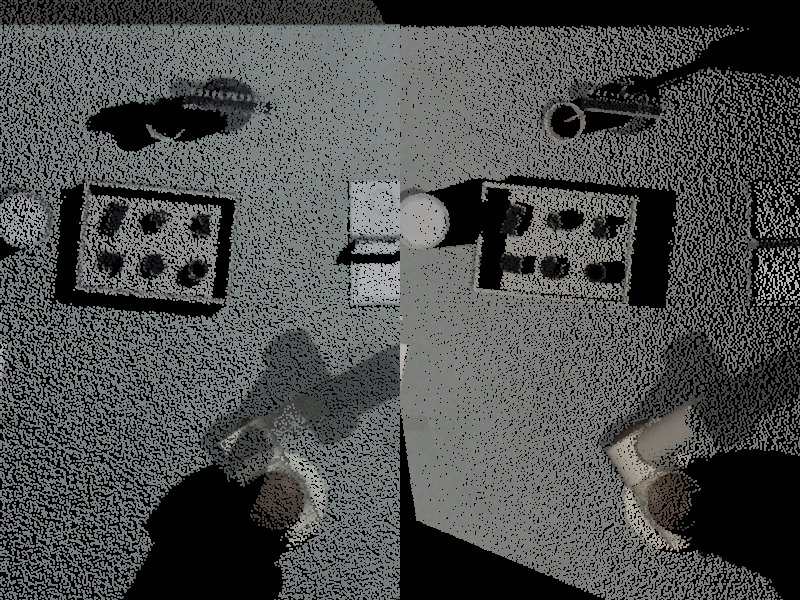

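```bash
python3 - <<'E'
from h import *
a=np.load('pics/all.npz');P,t,c=a['P'],a['t'],a['c']
for i in (0,1):
    Q=P[t==i]
    def box(x0,x1,y0,y1,z0,z1): return Q[(Q[:,0]>x0)&(Q[:,0]<x1)&(Q[:,1]>y0)&(Q[:,1]<y1)&(Q[:,2]>z0)&(Q[:,2]<z1)]
    print('cam',i)
    k=box(.35,.70,-.33,-.08,.0055,.02); rc=cv2.minAreaRect((k[:,:2]*1000).astype(np.float32)); print(' tray',len(k),rc)
    k=box(.45,.6,-.33,-.08,.088,.102); print(' grip',len(k),cv2.minAreaRect((k[:,:2]*1000).astype(np.float32)),k[:,2].max())
    k=box(.70,.95,-.1,.2,.165,.26); rc=cv2.minAreaRect((k[:,:2]*1000).astype(np.float32)); print(' panel',len(k),rc,k.min(0),k.max(0))
    k=box(.70,.95,-.1,.2,.165,.235); 
    # front plane RANSAC
    if len(k)>50:
        rng=np.random.default_rng(0);best=0
        for _ in range(500):
            p=k[rng.choice(len(k),3,False)];n=np.cross(p[1]-p[0],p[2]-p[0]);
            if np.linalg.norm(n)<1e-6: continue
            n/=np.linalg.norm(n);m=abs((k-p[0])@n)<.003
            if m.sum()>best: best=m.sum();bm=m
        q=k[bm];mu=q.mean(0);n=np.linalg.svd(q-mu)[2][2];print('  plane',best,len(k),mu.round(4),n.round(4),q.min(0).round(3),q.max(0).round(3))
    k=box(.70,.95,-.05,.2,.003,.025);print(' foot',len(k),k.min(0),k.max(0),k.mean(0))
    k=box(.4,.72,.05,.42,.05,.062);print(' crate rim',cv2.minAreaRect((k[:,:2]*1000).astype(np.float32)))
E
python3 - <<'E'
import cv2,numpy as np
a=np.load('pics/scene0.npz')['im'][140:232,280:360]; b=np.load('pics/side0.npz')['im'][165:275,175:230]
cv2.imwrite('pics/l.png',np.hstack([cv2.resize(a,(400,460),interpolation=3),cv2.resize(b,(230,460),interpolation=3)]))
E
```

```text
cam 0
 tray 867 ((525.0767822265625, -204.08995056152344), (348.46923828125, 244.78440856933594), 0.17277199029922485)
 grip 187 ((517.0499877929688, -215.47134399414062), (16.470956802368164, 108.18699645996094), 0.3407416343688965) 0.1008833244920615
 panel 1202 ((802.8215942382812, 95.31297302246094), (174.40679931640625, 54.767791748046875), 83.31285095214844) [0.76877453 0.00946654 0.16503912] [0.83056322 0.18478999 0.25082702]
  plane 284 610 [0.8124 0.0902 0.2042] [-0.993   0.1167 -0.0198] [0.801 0.022 0.165] [0.823 0.17  0.235]
 foot 991 [ 0.70008458 -0.04986217  0.00300453] [0.94878446 0.19992103 0.02499181] [0.8090732  0.07537726 0.01179534]
 crate rim ((514.954345703125, 236.31471252441406), (314.9752502441406, 222.60910034179688), 84.56063079833984)
cam 1
 tray 410 ((529.5801391601562, -191.0917510986328), (196.06304931640625, 284.6361389160156), 85.89363861083984)
 grip 51 ((513.5508422851562, -208.57403564453125), (13.756807327270508, 113.22466278076172), 0.44086048007011414) 0.10003337406921609
 panel 895 ((792.9808959960938, 102.01665496826172), (172.13031005859375, 41.58049392700195), 83.40019989013672) [0.76474906 0.0172236  0.16519225] [0.8202298  0.1881979  0.24738866]
  plane 421 579 [0.7759 0.1143 0.2003] [ 0.993  -0.1181 -0.0013] [0.765 0.022 0.165] [0.789 0.188 0.235]
 foot 251 [ 0.70131128 -0.04766593  0.0030204 ] [0.94119067 0.19836066 0.02142006] [0.79472896 0.08044888 0.01202321]
 crate rim ((512.9273071289062, 240.4774169921875), (315.6464538574219, 220.2045440673828), 84.635498046875)
```

View pics/l.png

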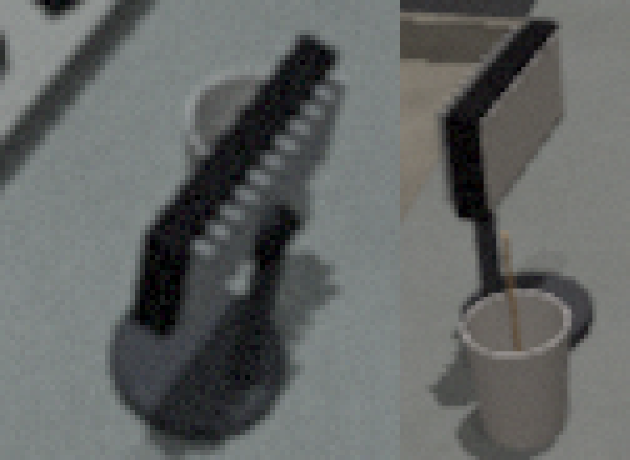

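Lamp face normal is about -6.8° yaw, and the tray yaw is about 0.3° with the pocket at +x. The crate yaw is about -5.4°. The two cameras differ by about 6 mm, so I'll refine with the wrist camera. First move: turn the jaws along the crate's x and travel towards the tray area.

Call:
play_rows --moves '[[[0, 0, 0], -10, 60], [[0, 0, 0], -10, 60], [[0, 0, 0], -10, 60], [[0, 0, 0], -10, 60], [[0, 0, 0], -10, 60], [[0, 0, 0], -10, 60], [[0, 0, 0], -7.5, 60], [[-4, -50, -29], 0, 60], [[-4, -50, -29], 0, 60], [[-4, -50, -29], 0, 60], [[-4, -50, -29], 0, 60], [[-4, -50, -29], 0, 60]]' --newtons 40

```text
time_s: 1.65
eef_pos: [0.3521, -0.3606, 0.2513]
tcp_rot: [-0.706, 0.034, 0.706, 0.034]
wrist_force: [1.0, 0.3, 0.6]
grip_width: 0.0512
```

Call:
play_rows --moves '[[[0, -47, -35], 0, 70], [[0, -47, -35], 0, 70], [[0, -47, -35], 0, 70], [[0, 0, 0], 0, 70]]'

```text
time_s: 2.15
eef_pos: [0.4714, -0.2292, 0.2508]
tcp_rot: [-0.706, 0.032, 0.707, 0.032]
wrist_force: [0.2, -0.8, 0.0]
grip_width: 0.06
```

Run:
```python
from h import *
from scipy.spatial.transform import Rotation as R
o=r.get_obs(); im,d,c=snap('wrist','w1'); print(o['eef_pos'],R.from_quat(o['tcp_rot']).as_matrix().round(4),o['joint_positions'].round(3),o['grip_width'])
print(np.array(c['extrinsics']).round(4))
```

```text
[ 0.47137945 -0.22922728  0.25080724] [[-3.00e-04 -8.96e-02 -9.96e-01]
 [ 4.00e-04 -9.96e-01  8.96e-02]
 [-1.00e+00 -4.00e-04  3.00e-04]] [-0.143  0.199 -0.205 -0.    -1.167  0.053] 0.06004710466541329
[[-9.960e-01  8.600e-02  2.440e-02  4.651e-01]
 [ 8.940e-02  9.578e-01  2.730e-01 -2.994e-01]
 [ 1.000e-04  2.741e-01 -9.617e-01  3.934e-01]
 [ 0.000e+00  0.000e+00  0.000e+00  1.000e+00]]
```

View pics/w1.png

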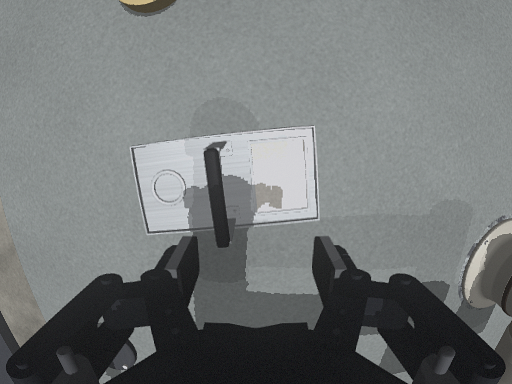

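The wrist view shows the tray with corners at about (131,147), (315,127), (318,219) and (148,234), the ring at (169,187), and the grip from (212,150) to (223,243).

```bash
cat >> h.py <<'E'
def wray(c,u,v,z):
    E=np.array(c['E'] if 'E' in c else c['extrinsics']);x=(u-c['cx'])/c['fx'];y=(v-c['cy'])/c['fy'];t=np.hypot(x,y);s=np.sin(t)/t if t>0 else 1
    d=E[:3,:3]@np.array([x*s,y*s,np.cos(t)]);o=E[:3,3];return o+d*(z-o[2])/d[2]
E
python3 - <<'E'
from h import *
c=np.load('pics/w1.npz');im=c['im']
g=cv2.cvtColor(im,cv2.COLOR_BGR2GRAY)
cs=[]
for p in [(131,147),(315,127),(318,219),(148,234)]:
    q=wray(c,*p,.0115);cs.append(q);print(p,q.round(4))
cs=np.array(cs);print('mean',cs.mean(0),'sides',np.linalg.norm(cs-np.roll(cs,-1,0),axis=1),np.degrees(np.arctan2(*(cs[0]-cs[1])[[1,0]])),np.degrees(np.arctan2(*(cs[3]-cs[2])[[1,0]])))
print('ring',wray(c,169,187,.008))
# grip: dark pixels
m=(g<60);m[:,:190]=0;m[:,240:]=0;m[:140]=0;m[236:]=0
k,l,s,cc=cv2.connectedComponentsWithStats(m.astype(np.uint8));i=1+s[1:,4].argmax();print(s[i],cc[i])
print('grip ends',wray(c,212,150,.095),wray(c,223,243,.095))
cv2.imwrite('pics/w1c.png',cv2.resize(im[110:260,110:330],None,fx=3.6,fy=3.6,interpolation=cv2.INTER_CUBIC))
E
```

```text
(131, 147) [ 0.6374 -0.2756  0.0115]
(315, 127) [ 0.3897 -0.2765  0.0115]
(318, 219) [ 0.3909 -0.1503  0.0115]
(148, 234) [ 0.636  -0.1477  0.0115]
mean [ 0.5135069  -0.21252559  0.0115    ] sides [0.24775969 0.12624861 0.24507916 0.12787738] 0.2183546837488899 0.6010065378391257
ring [ 0.59186026 -0.21360606  0.008     ]
[ 204  148   26   88 1052] [216.65874525 196.78612167]
grip ends [ 0.51201179 -0.26706862  0.095     ] [ 0.51305633 -0.16415752  0.095     ]
```

View pics/w1c.png

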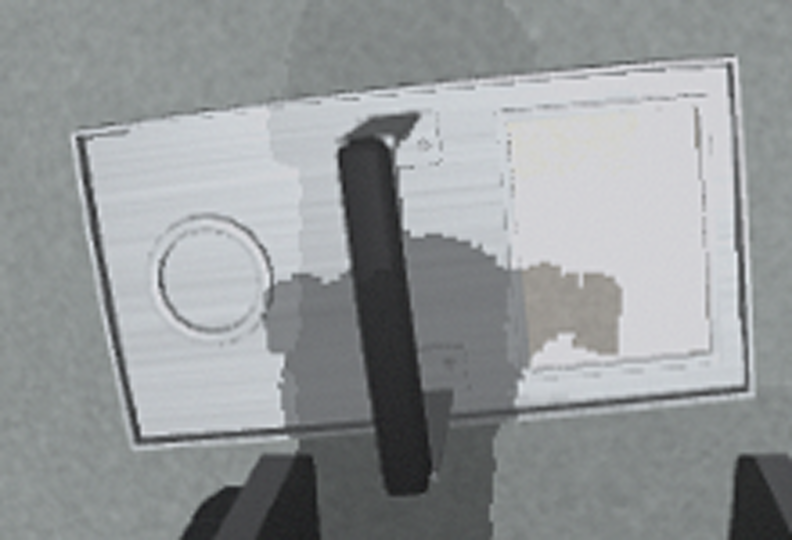

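Call:
play_rows --moves '[[[5, -47, -4.7], 0, 70], [[5, -47, -4.7], 0, 70], [[5, -47, -4.7], 0, 70], [[5, -47, -4.7], 0, 70], [[5, -47, -4.7], 0, 70], [[15, -47, -4.7], 0, 70], [[15, -47, -4.7], 0, 70], [[15, -47, -4.7], 0, 70], [[15, -47, -4.7], 0, 70], [[15, -47, -4.7], 0, 70], [[0, -1, 0], 0, 70]]'

```text
time_s: 3.58
eef_pos: [0.5606, 0.2333, 0.1492]
tcp_rot: [-0.705, 0.034, 0.707, 0.032]
wrist_force: [-0.5, -0.8, 0.1]
grip_width: 0.06
```

Run:
```python
from h import *
from scipy.spatial.transform import Rotation as R
o=r.get_obs(); im,d,c=snap('wrist','w2'); print(o['eef_pos'],R.from_quat(o['tcp_rot']).as_matrix().round(4),o['joint_positions'].round(3),o['grip_width'])
```

```text
[0.56057306 0.23331703 0.14922894] [[-0.0027 -0.0936 -0.9956]
 [-0.0017 -0.9956  0.0936]
 [-1.      0.002   0.0025]] [ 0.661  0.424 -0.149 -0.    -1.001 -0.754] 0.05997984536874753
```

View pics/w2.png

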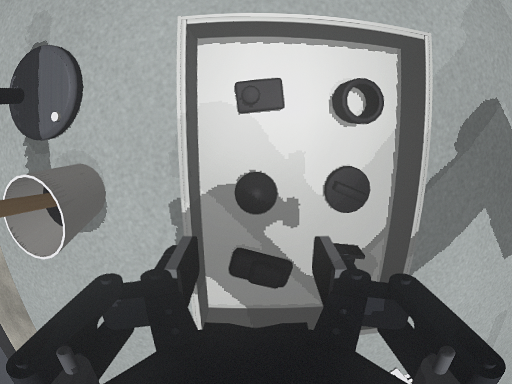

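The ball is at (256,192); the car piece is below it at (261,267), the mirror foot above at (259,96) and the cap at (347,189).

Run:
```python
from h import *
c=np.load('pics/w2.npz');im=c['im'];g=im.max(-1)
m=(g<65).astype(np.uint8);m=cv2.morphologyEx(m,cv2.MORPH_OPEN,np.ones((9,9)))
k,l,s,cc=cv2.connectedComponentsWithStats(m);i=l[192,256];print(s[i],cc[i])
print(wray(c,*cc[i],.025),wray(c,*cc[i],.020))
x,y,w,h=s[i][:4];print(wray(c,x+w/2-.5,y+h/2-.5,.025))
# inner walls at row 192: 
for p in [(201,192),(399,192)]: print(wray(c,*p,.005))
for p in [(187,192),(427,192)]: print(wray(c,*p,.055))
cv2.imwrite('pics/w2m.png',l.astype(np.uint8)*20)
```

```text
[     0      0    512    384 152736] [257.52627409 156.51663655]
[0.55528325 0.20173973 0.025     ] [0.55530128 0.2024564  0.02      ]
[0.56016194 0.23418755 0.025     ]
[0.61544227 0.23477951 0.005     ]
[0.4054419  0.25427912 0.005     ]
[0.61678426 0.22120068 0.055     ]
[0.40035692 0.24123595 0.055     ]
```

Call:
play_rows --moves '[[[35, -1, 0], 0, 70], [[35, -1, 0], 0, 70], [[30, 0, 0], 0, 70], [[20, 0, 0], 0, 70], [[12, 0, 0], 0, 70], [[5, 0, 0], 0, 70], [[0, 0, 0], 0, 70], [[0, 0, 0], 0, 30], [[0, 0, 0], 0, 30], [[0, 0, 0], 0, 30], [[0, 0, 0], 0, 30], [[0, 0, 0], 0, 30]]' --newtons 30

```text
time_s: 5.12
eef_pos: [0.5615, 0.2349, 0.0153]
tcp_rot: [0.707, -0.033, -0.706, -0.034]
wrist_force: [-0.8, -0.4, 5.6]
grip_width: 0.0384
```

Run:
```python
from h import *
o=r.get_obs(); im,d,c=snap('wrist','w3'); print(o['eef_pos'],o['grip_width'],o['wrist_force'])
```

```text
[0.5615332  0.23487108 0.01532024] 0.038404661636650746 [-0.77203973 -0.38572245  5.5701842 ]
```

View pics/w3.png

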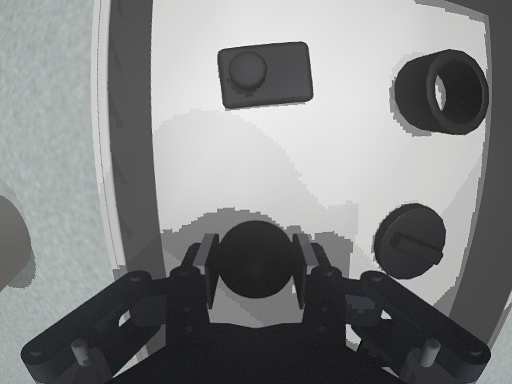

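The ball (256,258) is between the pads. The upward force probably comes from the pads swinging forward as they close. I'll lift a little and check.

Call:
play_rows --moves '[[[-3, 0, 0], 0, 30], [[-7, 0, 0], 0, 30], [[-15, 0, 0], 0, 30], [[-25, 0, 0], 0, 30], [[-30, 0, 0], 0, 30], [[-30, 0, 0], 0, 30], [[0, 0, 0], 0, 30]]'

```text
time_s: 6.05
eef_pos: [0.5625, 0.2355, 0.1281]
tcp_rot: [0.708, -0.032, -0.704, -0.035]
wrist_force: [0.3, 0.5, -0.9]
grip_width: 0.0381
```

Run:
```python
from h import *
from scipy.spatial.transform import Rotation as R
o=r.get_obs(); im,d,c=snap('wrist','w4'); print(o['eef_pos'],o['grip_width'],o['wrist_force'],R.from_quat(o['tcp_rot']).as_matrix().round(4))
im2,_,_=snap('side','s4')
cv2.imwrite('pics/w4c.png',np.vstack([cv2.resize(im[200:340,160:360],(700,490)//np.array(1) if 0 else (600,300)),cv2.resize(im2[200:300,210:360],(600,290))]))
```

```text
[0.56254992 0.23554887 0.12811631] 0.03808283733719697 [ 0.2915638   0.45484282 -0.86932929] [[ 0.0061 -0.0943 -0.9955]
 [ 0.004  -0.9955  0.0943]
 [-1.     -0.0045 -0.0057]]
```

View pics/w4c.png

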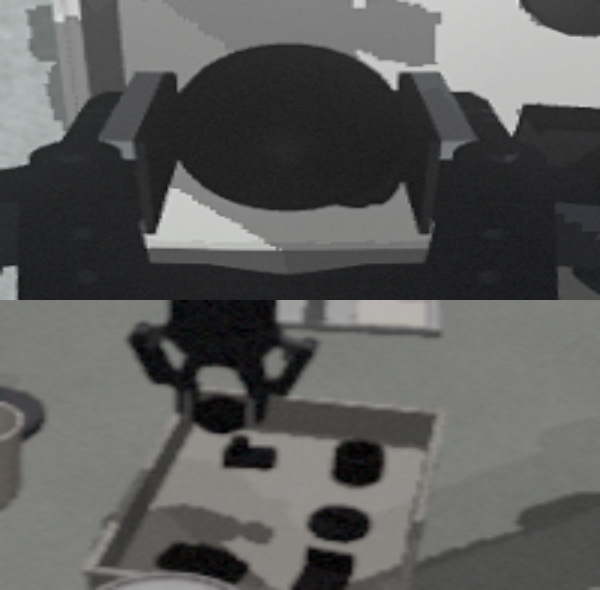

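The ball is firmly held at 38 mm opening. Carrying it to above the pocket.

Call:
play_rows --moves '[[[-15, 20, -3], 0, 30], [[-15, 40, -7], 0, 30], [[-10, 50, -8], 0, 30], [[-10, 50, -8], 0, 30], [[0, 50, -8], 0, 30], [[0, 50, -8], 0, 30], [[0, 50, -8], 0, 30], [[0, 50, -8], 0, 30], [[0, 43, -8], 0, 30], [[0, 30, -5], 0, 30], [[0, 10, -1.5], 0, 30], [[0, 0, 0], -5, 30]]'

```text
time_s: 7.65
eef_pos: [0.5903, -0.2145, 0.1738]
tcp_rot: [-0.707, 0.002, 0.708, 0.003]
wrist_force: [0.1, -0.0, -0.4]
grip_width: 0.0383
```

Call:
play_rows --moves '[[[0, 0, 0], -10, 30], [[0, 0, 0], -10, 30], [[0, 0, 0], -10, 30], [[0, 0, 0], -10, 30], [[0, 0, 0], -10, 30], [[0, 0, 0], -10, 30], [[0, 0, 0], -10, 30], [[0, 0, 0], -10, 30], [[0, 0, 0], -10, 30], [[0, 0, 0], -1, 30], [[0, 0, 0], 0, 30], [[0, 0, 0], 0, 30]]'

```text
time_s: 9.15
eef_pos: [0.591, -0.2133, 0.1743]
tcp_rot: [0.498, 0.502, -0.498, 0.502]
wrist_force: [-0.4, -0.8, 0.4]
grip_width: 0.0381
```

Run:
```python
from h import *
from scipy.spatial.transform import Rotation as R
o=r.get_obs(); im,d,c=snap('wrist','w5'); print(o['eef_pos'],o['grip_width'],o['wrist_force'],R.from_quat(o['tcp_rot']).as_matrix().round(4),o['joint_positions'].round(3))
```

```text
[ 0.59102451 -0.21328995  0.17428546] 0.038103567421347365 [-0.41142197 -0.83418796  0.366069  ] [[-2.0e-04  1.0e+00  8.6e-03]
 [ 1.0e-04  8.6e-03 -1.0e+00]
 [-1.0e+00 -2.0e-04 -1.0e-04]] [-0.089  0.433 -0.064 -0.    -1.073  1.669]
```

View pics/w5.png

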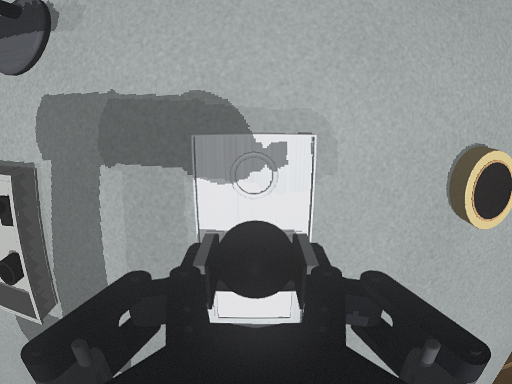

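The ring is at (254,175) and the ball at (256,259) between the pads.

Run:
```python
from h import *
c=np.load('pics/w5.npz');im=c['im']
cv2.imwrite('pics/w5c.png',cv2.resize(im[125:310,180:330],None,fx=3.2,fy=3.2,interpolation=2))
print('ring',wray(c,254,175,.008),'ball',wray(c,256,259,.1743+.0097))
for p in [(192,135),(315,133)]: print(wray(c,*p,.0115))
```

```text
ring [ 0.59569982 -0.21286102  0.008     ] ball [ 0.58973923 -0.21456507  0.184     ]
[ 0.63879646 -0.14817587  0.0115    ]
[ 0.6418912  -0.27563541  0.0115    ]
```

View pics/w5c.png

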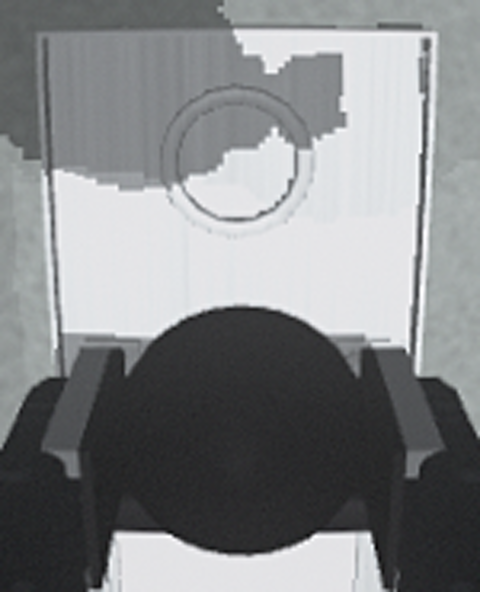

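Call:
play_rows --moves '[[[10, 3.5, -0.8], 0, 30], [[30, 0, 0], 0, 30], [[30, 0, 0], 0, 30], [[30, 0, 0], 0, 30], [[25, 0, 0], 0, 30], [[15, 0, 0], 0, 30], [[10, 0, 0], 0, 30], [[5, 0, 0], 0, 30], [[0, 0, 0], 0, 30], [[0, 0, 0], 0, 30]]'

```text
time_s: 10.45
eef_pos: [0.5952, -0.2126, 0.0201]
tcp_rot: [0.498, 0.502, -0.497, 0.503]
wrist_force: [0.0, -0.4, -0.6]
grip_width: 0.0381
```

Run:
```python
from h import *
o=r.get_obs(); print(o['eef_pos'],o['grip_width'],o['wrist_force']);im,d,c=snap('wrist','w6');im2,_,_=snap('scene','s6');im3,_,_=snap('side','d6')
print('ball',wray(np.load('pics/w6.npz'),256,259,o['eef_pos'][2]+.0097))
cv2.imwrite('pics/w6c.png',np.hstack([cv2.resize(im[140:340,180:330],(400,533)),np.vstack([cv2.resize(im2[210:300,140:250],(390,319)),cv2.resize(im3[150:220,240:330],(390,214))[:214]])]))
```

```text
[ 0.59518964 -0.21262698  0.02014484] 0.03814220563747756 [ 0.02958303 -0.37241569 -0.6284832 ]
ball [ 0.59387878 -0.21390455  0.02984484]
```

View pics/w6c.png

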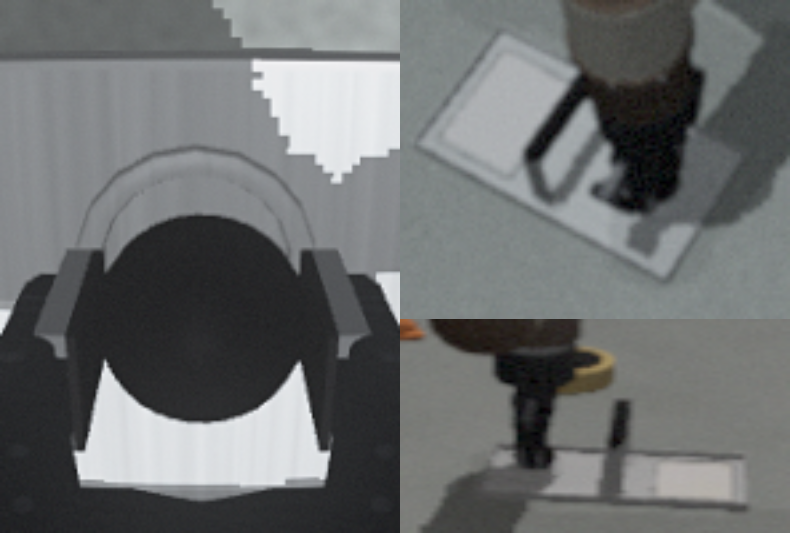

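Run:
```python
from h import *
c=np.load('pics/w6.npz')
print(wray(c,254.6,195.2,.008), wray(c,254.6,203,.008)) 
print(wray(c,254.6,161.5,.0115))
```

```text
[ 0.62105215 -0.21291713  0.008     ] [ 0.61663752 -0.21295878  0.008     ]
[ 0.64003889 -0.21274127  0.0115    ]
```

Ball and ring are concentric within about 1–2 mm. Lowering the last bit.

Call:
play_rows --moves '[[[3, 1, 0], 0, 30], [[2, 0, 0], 0, 30], [[0, 0, 0], 0, 30], [[0, 0, 0], 0, 30]]'

```text
time_s: 11.1
eef_pos: [0.5956, -0.2125, 0.0142]
tcp_rot: [0.497, 0.502, -0.498, 0.502]
wrist_force: [0.5, -1.1, 0.3]
grip_width: 0.0382
```

Call:
play_rows --moves '[[[1, 0, 0], 0, 30], [[0, 0, 0], 0, 30], [[0, 0, 0], 0, 30]]'

```text
time_s: 11.48
eef_pos: [0.5958, -0.2126, 0.0135]
tcp_rot: [0.498, 0.502, -0.497, 0.503]
wrist_force: [-0.8, 0.4, 1.0]
grip_width: 0.0381
```

Call:
play_rows --moves '[[[1, 0, 0], 0, 30], [[0, 0, 0], 0, 30], [[0, 0, 0], 0, 30]]'

```text
time_s: 11.85
eef_pos: [0.5961, -0.2126, 0.0133]
tcp_rot: [0.498, 0.502, -0.497, 0.503]
wrist_force: [-0.5, 0.7, 5.7]
grip_width: 0.0381
```

Contact: 5.7 N upward. I'll relieve it slightly and open gently.

Call:
play_rows --moves '[[[-0.6, 0, 0], 0, 30], [[0, 0, 0], 0, 44], [[0, 0, 0], 0, 47], [[0, 0, 0], 0, 50], [[0, 0, 0], 0, 55], [[0, 0, 0], 0, 62], [[0, 0, 0], 0, 68], [[0, 0, 0], 0, 68]]'

```text
time_s: 12.85
eef_pos: [0.5956, -0.2125, 0.0129]
tcp_rot: [0.498, 0.502, -0.498, 0.502]
wrist_force: [-0.7, 0.7, -0.4]
grip_width: 0.058
```

Run:
```python
from h import *
o=r.get_obs(); print(o['eef_pos'],o['grip_width'],o['wrist_force']);im,d,c=snap('wrist','w7')
cv2.imwrite('pics/w7c.png',cv2.resize(im[130:340,160:350],None,fx=2.8,fy=2.8))
```

```text
[ 0.59564894 -0.21253679  0.01290864] 0.05804075144434724 [-0.70721121  0.71756791 -0.39502814]
```

View pics/w7c.png

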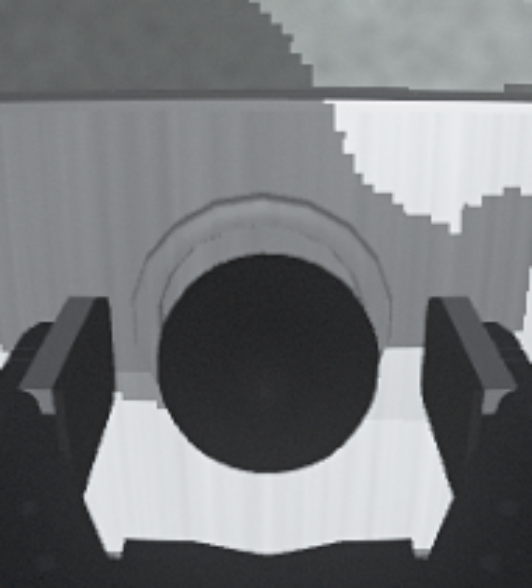

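The ball rests in the pocket ring, clear of both pads. Retreating straight up, shifting over the handle and turning the jaws along x.

Call:
play_rows --moves '[[[-5, 0, 0], 0, 68], [[-15, 0, 0], 0, 68], [[-30, 0, 0], 0, 68], [[-40, 0, 0], 0, 68], [[-40, 0, 0], 0, 68], [[-10, 0, 0], 0, 68], [[0, -40, 0], 0, 68], [[0, -41, 0], 0, 68], [[0, 0, 0], 10, 68], [[0, 0, 0], 10, 68], [[0, 0, 0], 10, 68], [[0, 0, 0], 10, 68]]'

```text
time_s: 14.4
eef_pos: [0.5141, -0.2132, 0.1528]
tcp_rot: [-0.64, -0.3, 0.64, -0.3]
wrist_force: [-0.2, -0.0, 0.1]
grip_width: 0.0583
```

Call:
play_rows --moves '[[[0, 0, 0], 10, 68], [[0, 0, 0], 10, 68], [[0, 0, 0], 10, 68], [[0, 0, 0], 10, 68], [[0, 0, 0], 10, 68], [[0, 0, 0], 0, 68], [[0, 0, 0], 0, 68]]'

```text
time_s: 15.28
eef_pos: [0.5144, -0.2133, 0.1529]
tcp_rot: [-0.707, -0.004, 0.707, -0.004]
wrist_force: [0.7, 0.0, 0.5]
grip_width: 0.0582
```

Run:
```python
from h import *
from scipy.spatial.transform import Rotation as R
o=r.get_obs(); im,d,c=snap('wrist','w8'); print(o['eef_pos'],o['grip_width'],o['wrist_force'],R.from_quat(o['tcp_rot']).as_matrix().round(4),o['joint_positions'].round(3))
```

```text
[ 0.51444466 -0.21326679  0.15285696] 0.05821750597712958 [0.68894228 0.00522812 0.48183512] [[-3.000e-04  1.230e-02 -9.999e-01]
 [ 1.000e-04 -9.999e-01 -1.230e-02]
 [-1.000e+00 -1.000e-04  3.000e-04]] [-0.102  0.34  -0.272 -0.    -0.958  0.114]
```

View pics/w8.png

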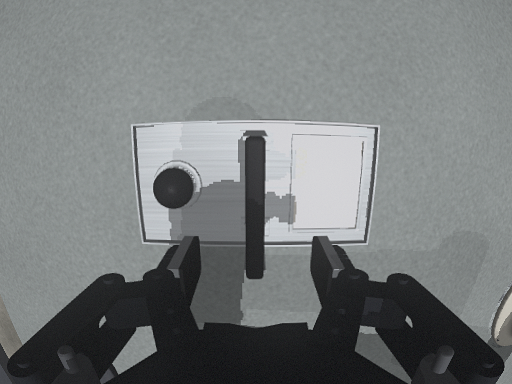

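The ball sits in the pocket at (173,187), and the bar runs from (256,136) to (255,278), midway between the open fingers.

Run:
```python
from h import *
c=np.load('pics/w8.npz')
for p in [(256,137),(255,277),(255.5,205)]: print(wray(c,*p,.095))
cs=np.array([wray(c,*p,.0115) for p in [(132,126),(380,126),(368,243),(143,243)]]);print(cs.round(4),cs.mean(0))
```

```text
[ 0.51451983 -0.26791285  0.095     ]
[ 0.51390143 -0.16094225  0.095     ]
[ 0.51425711 -0.22008143  0.095     ]
[[ 0.6387 -0.2744  0.0115]
 [ 0.3899 -0.2776  0.0115]
 [ 0.3889 -0.1505  0.0115]
 [ 0.6376 -0.1474  0.0115]] [ 0.51377915 -0.21249019  0.0115    ]
```

Call:
play_rows --moves '[[[25, 0, 0], 0, 68], [[25, 0, 0], 0, 60], [[20, 0, 0], 0, 50], [[11, 0, 0], 0, 42], [[5, 0, 0], 0, 36], [[0, 0, 0], 0, 30], [[0, 0, 0], 0, 25], [[0, 0, 0], 0, 20], [[0, 0, 0], 0, 17], [[0, 0, 0], 0, 10], [[0, 0, 0], 0, 0], [[0, 0, 0], 0, 0]]' --newtons 80

```text
time_s: 16.82
eef_pos: [0.515, -0.2134, 0.0675]
tcp_rot: [0.707, 0.003, -0.707, 0.004]
wrist_force: [-0.3, 1.1, 6.2]
grip_width: 0.0128
```

Run:
```python
from h import *
from scipy.spatial.transform import Rotation as R
o=r.get_obs(); im,d,c=snap('wrist','w9'); print(o['eef_pos'],o['grip_width'],o['wrist_force'],o['torque'],R.from_quat(o['tcp_rot']).as_matrix().round(4),o['joint_positions'].round(3))
```

```text
[ 0.51495669 -0.21335602  0.06749174] 0.012807659961462284 [-0.34704576  1.09542995  6.1752446 ] [ 0.33680063  0.24660589 -0.06491184] [[ 8.000e-04  1.000e-02 -9.999e-01]
 [-2.000e-04 -9.999e-01 -1.000e-02]
 [-1.000e+00  2.000e-04 -8.000e-04]] [-0.102  0.444 -0.366  0.    -0.76   0.112]
```

View pics/w9.png

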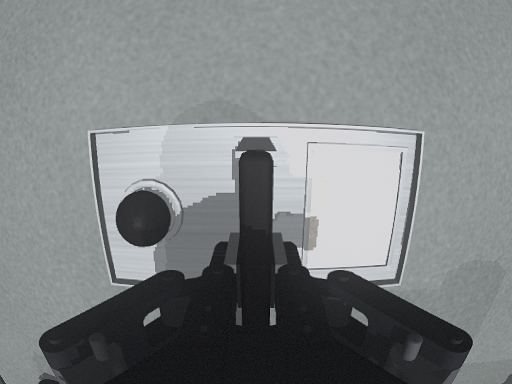

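Gripped with the bar between the pads at 12.8 mm, the ball in its pocket at (143,218). Lifting smoothly.

Call:
play_rows --moves '[[[-2, 0, 0], 0, 0], [[-6, 0, 0], 0, 0], [[-12, 0, 0], 0, 0], [[-20, 0, 0], 0, 0], [[-26, 0, 0], 0, 0], [[-30, 0, 0], 0, 0], [[-28, 0, 0], 0, 0], [[-24, 0, 0], 0, 0], [[-16, 0, 0], 0, 0], [[-9, 0, 0], 0, 0], [[-4, 0, 0], 0, 0], [[0, 0, 0], 0, 0]]'

```text
time_s: 18.38
eef_pos: [0.5144, -0.2132, 0.2433]
tcp_rot: [-0.707, -0.004, 0.707, -0.003]
wrist_force: [-0.1, 0.0, -5.7]
grip_width: 0.0125
```

Run:
```python
from h import *
from scipy.spatial.transform import Rotation as R
o=r.get_obs(); im,d,c=snap('wrist','w10'); snap('scene','s10');snap('side','d10');print(o['eef_pos'],o['grip_width'],o['wrist_force'],o['torque'],R.from_quat(o['tcp_rot']).as_matrix().round(4),o['joint_positions'].round(3))
a=np.load('pics/s10.npz')['im'];b=np.load('pics/d10.npz')['im']
cv2.imwrite('pics/q10.png',np.vstack([np.hstack([cv2.resize(im,(400,300)),cv2.resize(a[160:300,100:290],(400,300))]),np.hstack([cv2.resize(b[120:240,220:380],(400,300))]*2)]))
```

```text
[ 0.5143853  -0.21322759  0.24331544] 0.012495514589522584 [-6.36959807e-02  8.99804542e-04 -5.71480058e+00] [-0.03062494  0.05068094  0.01780096] [[-1.1e-03  9.7e-03 -1.0e+00]
 [ 4.0e-04 -1.0e+00 -9.7e-03]
 [-1.0e+00 -4.0e-04  1.1e-03]] [-0.102  0.261 -0.142 -0.    -1.169  0.112]
```

View pics/q10.png

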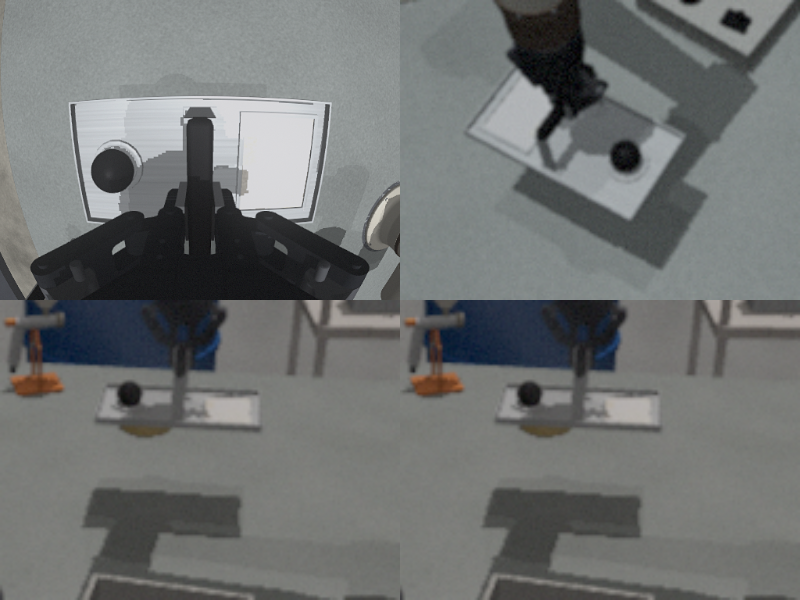

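The tray is lifted with the ball in its pocket, and it looks level in both views. Now I'll refine the lamp face from both cameras (bias-corrected) and check the tray level.

```bash
python3 - <<'E'
from h import *
a=np.load('pics/all.npz');P,t=a['P'],a['t']
n=np.array([.993,-.1175]);n/=np.linalg.norm(n);l=np.array([-n[1],n[0]])
B={0:np.array([.003,-.0026]),1:np.array([-.002,.0045])}
for i in (0,1):
    Q=P[t==i];Q=Q[(Q[:,0]>.72)&(Q[:,0]<.9)&(Q[:,1]>-.05)&(Q[:,1]<.22)&(Q[:,2]>.15)&(Q[:,2]<.255)]
    q=Q[:,:2]-B[i];N=q@n;L=q@l
    top=Q[:,2]>.236
    print(i,len(Q),'N pct all',np.percentile(N,[0,1,5,50,95,99]).round(4),'top N',np.percentile(N[top],[0,2,10,50,90,98]).round(4))
    sel=top&(N<.79);print('  lat top',np.percentile(L[sel],[0,1,99,100]).round(4), 'front lat',np.percentile(L[N<.764],[0,1,99,100]).round(4),'z',Q[:,2].min(),Q[:,2].max())
# level of tray: scene & side depth plane
for nme in ['s10','d10']:
    z=np.load('pics/'+nme+'.npz');C=dict(cx=z['cx'],cy=z['cy'],fx=z['fx'],fy=z['fy'],extrinsics=z['E']);Q=cloud(z['d'],C).reshape(-1,3);im=z['im'].reshape(-1,3)
    m=(Q[:,0]>.40)&(Q[:,0]<.63)&(Q[:,1]>-.27)&(Q[:,1]<-.15)&(Q[:,2]>.165)&(Q[:,2]<.2);q=Q[m]
    for _ in range(5):
        A=np.c_[q[:,:2]-[.514,-.213],np.ones(len(q))];s=np.linalg.lstsq(A,q[:,2],rcond=None)[0];e=q[:,2]-A@s;q=q[abs(e)<max(.002,2*e.std())] if e.std()>.001 else q
    print(nme,len(q),s.round(4),np.degrees(s[:2]).round(2),e.std())
E
cp pics/w9.png /tmp
python3 - <<'E'
import cv2,numpy as np
a=cv2.imread('pics/w9.png');b=cv2.imread('pics/w10.png')
cv2.imwrite('pics/cmp.png',np.vstack([a[110:300,80:430],b[110:300,80:430]])[:, :])
E
```

```text
0 1244 N pct all [0.7554 0.7577 0.7609 0.783  0.7995 0.8083] top N [0.7562 0.7581 0.7614 0.7734 0.7843 0.7919]
  lat top [0.1049 0.1076 0.2752 0.2784] front lat [0.1053 0.1061 0.2755 0.2784] z 0.1518156410041478 0.25082702354196074
1 945 N pct all [0.7369 0.7574 0.7583 0.7611 0.7936 0.7965] top N [0.7576 0.7591 0.7606 0.7712 0.791  0.796 ]
  lat top [0.1042 0.108  0.2746 0.2758] front lat [0.108  0.1107 0.275  0.2887] z 0.15042978753046587 0.24738866111304536
s10 2238 [-0.0089  0.0012  0.1783] [-0.51  0.07] 0.0019572134363993582
d10 497 [-0.0109  0.0078  0.1795] [-0.63  0.45] 0.0012243631207117598
```

View pics/cmp.png

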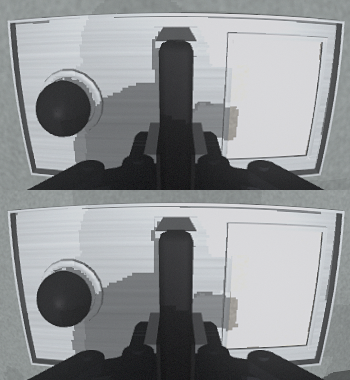

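Level within about 0.5°. The lamp panel centre gives a show point near (0.677, 0.112). First I'll turn the tray square to the lamp, then travel.

Call:
play_rows --moves '[[[0, 0, 0], 1, 0], [[0, 0, 0], 2, 0], [[0, 0, 0], 2, 0], [[0, 0, 0], 1.5, 0], [[0, 0, 0], 0.8, 0], [[-1.5, 0, 0], 0, 0], [[0, 0, 0], 0, 0]]'

```text
time_s: 19.4
eef_pos: [0.5148, -0.2133, 0.2457]
tcp_rot: [0.706, -0.042, -0.706, -0.041]
wrist_force: [0.1, -0.3, -3.9]
grip_width: 0.0127
```

Call:
play_rows --moves '[[[0, -5, -0.6], 0, 0], [[0, -16, -2], 0, 0], [[0, -28, -3.5], 0, 0], [[0, -40, -5], 0, 0], [[0, -48, -6], 0, 0], [[0, -48, -6], 0, 0], [[0, -46, -5.8], 0, 0], [[0, -42, -5.3], 0, 0], [[0, -32, -4], 0, 0], [[0, -21, -2.7], 0, 0], [[0, -11, -1.4], 0, 0], [[0, -5, -0.6], 0, 0]]'

```text
time_s: 20.9
eef_pos: [0.5973, 0.1214, 0.2453]
tcp_rot: [-0.706, 0.042, 0.706, 0.041]
wrist_force: [-1.0, -0.9, -4.1]
grip_width: 0.0125
```

Call:
play_rows --moves '[[[0, 0, 0], 0, 0], [[0, 0, 0], 0, 0], [[0, 0, 0], 0, 0], [[0, 0, 0], 0, 0]]'

```text
time_s: 21.4
eef_pos: [0.5973, 0.1209, 0.2455]
tcp_rot: [0.706, -0.042, -0.706, -0.042]
wrist_force: [0.2, -0.5, -4.1]
grip_width: 0.0127
```

Run:
```python
from h import *
from scipy.spatial.transform import Rotation as R
o=r.get_obs(); im,d,c=snap('wrist','w11'); a,_,_=snap('scene','s11');b,_,_=snap('side','d11');print(o['eef_pos'],o['grip_width'],o['wrist_force'],o['torque'],R.from_quat(o['tcp_rot']).as_matrix().round(4),o['joint_positions'].round(3))
cv2.imwrite('pics/q11.png',np.vstack([np.hstack([cv2.resize(im,(400,300)),cv2.resize(a[90:230,190:380],(400,300))]),np.hstack([cv2.resize(b[140:290,140:340],(400,300)),np.zeros((300,400,3),np.uint8)])]))
```

```text
[0.59733837 0.12087569 0.24554393] 0.012662016977495427 [ 0.15610893 -0.45698456 -4.13020247] [-0.04035534  0.07812908 -0.02891599] [[ 1.000e-04 -1.179e-01 -9.930e-01]
 [ 0.000e+00 -9.930e-01  1.179e-01]
 [-1.000e+00 -1.000e-04 -1.000e-04]] [ 0.465  0.349 -0.01   0.    -1.212 -0.583]
```

View pics/q11.png

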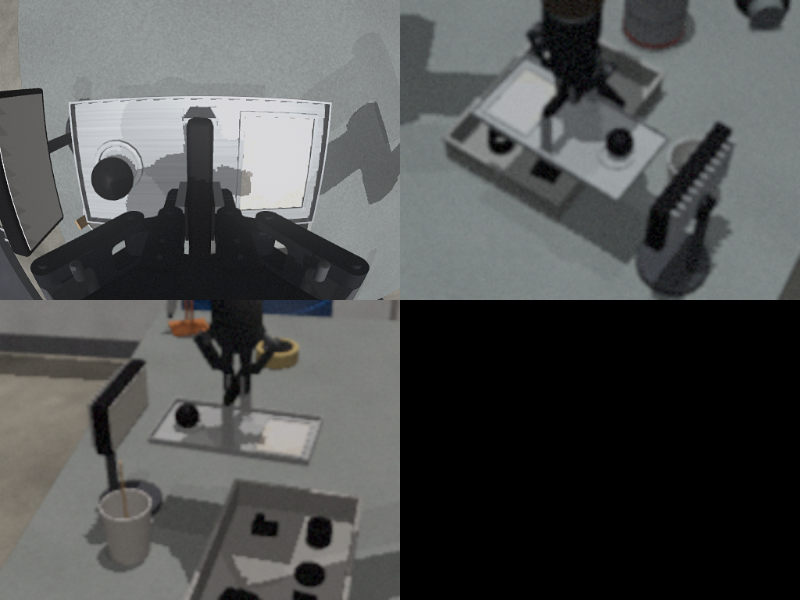

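The tray is at the lamp with the ball in its pocket: wrist pixel about (143,227), scene about (294,156), side about (233,198). Now I'll measure the ball relative to the panel.

Run:
```python
from h import *
n=np.array([.99308,-.11751]);l=np.array([-n[1],n[0]])
B={'s11':np.array([.003,-.0026]),'d11':np.array([-.002,.0045]),'w11':np.zeros(2)}
def pray(c,u,v):
    d=c['E'][:3,:3]@np.array([(u-c['cx'])/c['fx'],(v-c['cy'])/c['fy'],1]);return c['E'][:3,3],d/np.linalg.norm(d)
R={}
for nm,(u,v),rad in [('s11',(294,156),12),('d11',(233,198),12),('w11',(143,227),40)]:
    c=np.load('pics/'+nm+'.npz');g=c['im'].max(-1);w=np.zeros_like(g);cv2.circle(w,(u,v),rad,1,-1)
    m=((g<75)&(w>0)).astype(np.uint8);k,L,s,cc=cv2.connectedComponentsWithStats(m);i=1+s[1:,4].argmax();p=cc[i];print(nm,s[i],p.round(1))
    b=(s[i][0]+s[i][2]/2-.5,s[i][1]+s[i][3]/2-.5)
    if nm[0]=='w': q=wray(c,*p,.200)
    else: o,d=pray(c,*p);R[nm]=(o,d);q=o+d*(.2-o[2])/d[2]
    x=q[:2]-B[nm];print('  ball',q.round(4),'N',(x@n).round(4),'L',(x@l).round(4))
o1,d1=R['s11'];o2,d2=R['d11'];A=np.c_[d1,-d2];t=np.linalg.lstsq(A,o2-o1,rcond=None)[0];print('tri',(o1+d1*t[0]).round(4),(o2+d2*t[1]).round(4))
# lamp face/panel from current clouds, raw, per camera; and ball depth cloud
for nm in ['s11','d11']:
    c=np.load('pics/'+nm+'.npz');C=dict(cx=c['cx'],cy=c['cy'],fx=c['fx'],fy=c['fy'],extrinsics=c['E']);Q=cloud(c['d'],C).reshape(-1,3)
    k=Q[(Q[:,0]>.56)&(Q[:,0]<.72)&(Q[:,1]>.05)&(Q[:,1]<.19)&(Q[:,2]>.193)&(Q[:,2]<.23)]
    dd=np.linalg.norm(k[:,:2]-[.677,.112],axis=1);k=k[dd<.035]
    from scipy.optimize import least_squares
    f=least_squares(lambda p:np.linalg.norm(k-p,axis=1)-.02,[.677,.112,.2],loss='soft_l1',f_scale=.002)
    x=f.x[:2]-B[nm];print(nm,len(k),'sphere',f.x.round(4),'N',x@n,'L',x@l)
    m=(Q[:,2]>.17)&(Q[:,2]<.2)
    t=Q[(Q[:,0]>.47)&(Q[:,0]<.72)&(Q[:,1]>.04)&(Q[:,1]<.2)&m]
    dl=(t[:,:2]-[.5973,.1209]);t=t[(abs(dl@n)<.118)&(abs(dl@l)<.058)]
    A=np.c_[(t[:,:2]-[.5973,.1209])@np.c_[n,l],np.ones(len(t))]
    ok=np.ones(len(t),bool)
    for _ in range(8):
        s=np.linalg.lstsq(A[ok],t[ok,2],rcond=None)[0];e=t[:,2]-A@s;ok=abs(e)<.003
    print('  tray floor plane',ok.sum(),len(t),s.round(4),np.degrees(s[:2]).round(2))
# wrist view of panel: edges
c=np.load('pics/w11.npz');cv2.imwrite('pics/w11c.png',cv2.resize(c['im'][100:340,0:200],(500,600)))
```

```text
s11 [288 150  13  14 141] [293.7 156.2]
  ball [0.6792 0.1179 0.2   ] N 0.6574 L 0.1991
d11 [228 191  12  13 123] [233.2 197.4]
  ball [0.6748 0.1188 0.2   ] N 0.6586 L 0.193
w11 [ 117  201   54   55 2325] [143.5 228.3]
  ball [0.6778 0.1185 0.2   ] N 0.6592 L 0.1973
tri [0.6789 0.1186 0.1989] [0.675  0.1175 0.1993]
s11 147 sphere [0.6785 0.1168 0.1997] N 0.6568334627797798 L 0.19798168031389504
  tray floor plane 1547 2099 [-7.300e-03 -1.000e-04  1.802e-01] [-0.42 -0.01]
d11 116 sphere [0.6759 0.1194 0.2009] N 0.6597431398418275 L 0.193802287710573
  tray floor plane 1046 1180 [-0.0091  0.0005  0.1818] [-0.52  0.03]
```

View pics/w11c.png

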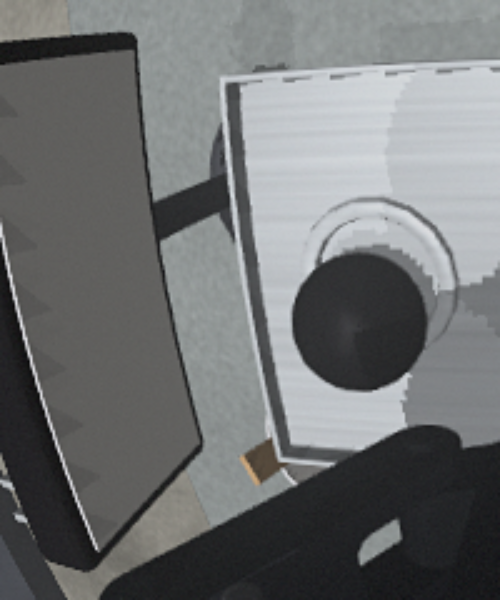

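Ball is about 100.5 mm from the face at height 0.20, but about 4–5 mm off towards the panel's left. Correcting slowly sideways.

Call:
play_rows --moves '[[[0, 0.5, 0], 0, 0], [[0, 1, 0], 0, 0], [[0, 1.5, 0], 0, 0], [[0, 1, 0], 0, 0], [[0, 0.5, 0], 0, 0], [[0, 0, 0], 0, 0], [[0, 0, 0], 0, 0], [[0, 0, 0], 0, 0], [[0, 0, 0], 0, 0], [[0, 0, 0], 0, 0], [[0, 0, 0], 0, 0], [[0, 0, 0], 0, 0]]'

```text
time_s: 23.05
eef_pos: [0.5968, 0.1168, 0.2454]
tcp_rot: [0.706, -0.042, -0.706, -0.042]
wrist_force: [1.1, -0.6, -4.8]
grip_width: 0.0125
```

```bash
cat > m.py <<'E'
from h import *
import sys
from scipy.optimize import least_squares
n=np.array([.99308,-.11751]);l=np.array([-n[1],n[0]])
for nm,cam,b,(u,v),rad in [('s','scene',[.003,-.0026],(294,156),13),('d','side',[-.002,.0045],(233,198),13),('w','wrist',[0,0],(143,228),40)]:
    f=nm+sys.argv[1];snap(cam,f);c=np.load('pics/'+f+'.npz');g=c['im'].max(-1);w=np.zeros_like(g);cv2.circle(w,(u,v),rad,1,-1)
    m=((g<75)&(w>0)).astype(np.uint8);k,L,s,cc=cv2.connectedComponentsWithStats(m);i=1+s[1:,4].argmax();p=cc[i]
    if nm=='w': q=wray(c,*p,.2)
    else:
        d=c['E'][:3,:3]@np.array([(p[0]-c['cx'])/c['fx'],(p[1]-c['cy'])/c['fy'],1]);o=c['E'][:3,3];q=o+d*(.2-o[2])/d[2]
    x=q[:2]-b;print(nm,p.round(1),'N %.4f L %.4f'%(x@n,x@l))
    if nm!='w':
        C=dict(cx=c['cx'],cy=c['cy'],fx=c['fx'],fy=c['fy'],extrinsics=c['E']);Q=cloud(c['d'],C).reshape(-1,3)
        k=Q[(np.linalg.norm(Q[:,:2]-q[:2],axis=1)<.035)&(Q[:,2]>.193)&(Q[:,2]<.23)]
        fx=least_squares(lambda p:np.linalg.norm(k-p,axis=1)-.02,[*q[:2],.2],loss='soft_l1',f_scale=.002).x;x=fx[:2]-b
        print('  sphere z %.4f N %.4f L %.4f'%(fx[2],x@n,x@l))
o=r.get_obs();print(o['eef_pos'],o['time_s'],o['joint_velocities'].round(3),o['grip_width'],o['wrist_force'])
E
python3 m.py 12
```

```text
s [292.8 157.2] N 0.6573 L 0.1946
  sphere z 0.1997 N 0.6570 L 0.1937
d [233.6 196.9] N 0.6585 L 0.1897
  sphere z 0.2009 N 0.6604 L 0.1896
w [143.5 228.3] N 0.6591 L 0.1933
[0.59683851 0.11679995 0.24540282] 23.2 [-0.001 -0.001 -0.001  0.     0.002 -0.001] 0.012757609198535533 [-0.0284926   0.41182169 -4.79077753]
```

View pics/w12.png

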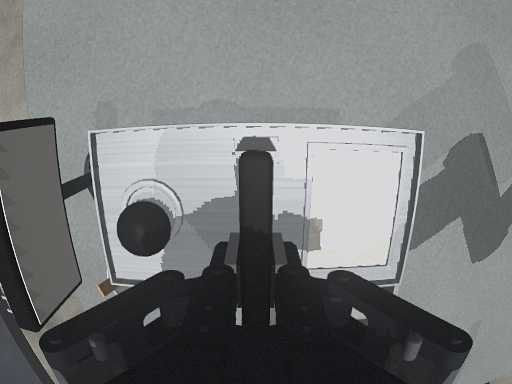

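The ball is in its pocket and still. It is about 101 mm from the face, within about 2 mm of the panel's centre line, at height 0.200. Handing in.

```bash
python3 -c "
from workcell import *
print(workorder.job_done())"
```

```text
the job is handed in; nothing more can be done
None
```

The ball is in the tray's pocket, and I handed the job in at about 23 s with the arm holding the tray at the lamp. The ball was set down under a light contact of about 6 N, and the tray was carried by its handle at an 80 N grip. No verdict was reported.

**Last checks before handing in:**
- **Ball position:** it was lying still in its pocket, about 101 mm from the lit face at a height of about 0.20 m.
- **Sideways offset:** about 1 mm off the panel's centre line on average. The cameras differ by about 5 mm here: scene about +3 mm, wrist about +2 mm, side about -1 mm.
- **Tray level:** within about 0.5°, with the ball end slightly low. The moves have no pitch control, so I could not trim this out. I last measured it before the final 4.5 mm sideways shift.
- **Stillness and grip:** the arm was still, and the grip was steady at 12.8 mm on the bar.

The other sample pieces, the paint tin, the mixing cup and the tape roll were never handled. I saw nothing disturbed in the pictures, but I did not measure their positions again at the end.

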